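Take the clamp jaw off the turntable

ROBOT

A 6-joint arm with a two-finger parallel gripper is mounted at the origin on the work surface. World frame = base frame: x ahead of the robot, y to its left, z up, the work surface at z = 0. Lengths are in mm, angles in rad, forces in N, time in s.
With the tool pointing down it reaches from about 350 to 975 mm from the base axis. Payload 7.1 kg.
Tool frame: the origin (TCP) lies on the front face of the gripper's body, between the roots of the fingers; the fingertips stand 80 mm ahead of it and the grasp point (between the pads) lies 61 mm ahead of it (env.tips_ahead is the distance from the TCP to the fingertips, in mm); z points along the fingers, y is the line along which they close (so a half turn about z gives the same grasp; the last joint's range is limited). The gripper opens to 88 mm and grips with 3 to 60 N. Pads are 20 mm wide; open, the fingers measure 115 mm over their backs; the gripper's body (75 mm by 178 mm) begins 61 mm behind the grasp point.
Start: joints at [-1.293, 0.423, 1.63, -0, 1.089, -0.019], TCP at [182.807, -597.651, 302.675] pointing down, gripper open.
Joint ranges: [-3, 3], [-0.9, 2.11], [0.09, 2.58], [-1.31, 4.45], [0.11, 2.69], [-2.54, 2.54]. Speed limits (rad/s): [2.39, 2.39, 3.01, 3.14, 3.14, 3.14].

INTERFACE

Orientations are given as a unit quaternion [x, y, z, w].
In Python, from station import env, set_gripper, viewer, workorder gives the robot as it stands. Calls block until the motion is done:
- env.reach(position, orientation): joint-space move of the TCP to a pose.
- env.move_l(position, rot=None, rate=150, f_stop=None): straight line of the TCP; rot=None keeps the orientation; rate is the mean speed in mm/s. With f_stop (N) it stops when the force on the tool has changed by that much, and returns True; else False.
- env.move_joints(angles): joint-space move.
- set_gripper(opening): finger opening in mm; the grip force is fixed at half the most; returns when the fingers have stopped.
- env.hold(seconds).
- env.ik(position, orientation): joint angles nearest the present ones, or None.
- env.read_state(): the state.
- viewer.camera(name): name is "scene" or "top" or "wrist"; returns the picture (480x640x3 uint8, blue, green, red); there is no depth.
- viewer.camera_params(name): a dict with "fx", "fy", "cx", "cy" (pixels), "dist" ([k1, k2, p1, p2, k3] as OpenCV has them; the pictures are not rectified), "pose" (4x4, takes a point from camera to world coordinates); the wrist camera has in their place "tool_from_camera" (4x4, takes a point from camera to tool coordinates, whose origin is the TCP and whose axes are the flange's). Camera axes: x right, y up, looking along -z (the intrinsics and any distortion apply to the point x, -y, -z); pixel columns grow to the right and rows downward; lengths in mm; the calibration is good to about 2 mm. A picture is of the moment at which its call begins: read the wrist's pose just before it. camera_params takes no time and is no camera call.
A pose or a line that the arm cannot do raises env.IKError and nothing moves.
- workorder.sign_off(): hands the job in; it is judged then, once.
The state is a dict: "time_s": time; "qpos": joint angles; "dq": joint speeds; "tau": joint torques, N m; "tool_pos": TCP position; "orientation": TCP orientation; "force": force on the tool from outside, world axes, zero at the start; "wrist_torque": the same for the moment, N m; "width": finger opening in mm; "grip_force": force on a finger pad.
Only numpy, scipy, OpenCV 4.12 (cv2) and the standard library are available. Lean on these libraries where they do the work, as an engineer would, in place of code of your own. Each camera call takes 0.05 s, during which the arm holds its last target. There are 200 camera calls.

TASK

The clamp jaw that stands under the mount head of the bench tyre changer has to come off for service: swing the keeper strap at the end of its slot fully open, slide the jaw out along the T-slot through the open end at the rim, and set it down gently, standing upright, on the rubber mat in the free bay of the parts tray. Leave the keeper open; the mount head is locked at its setting, so do not touch it, and do not disturb the other things on the bench or in the tray.

Things in the scene. Friction and masses are not known exactly. Their poses are not given: they have to be found in the camera images.
- tyre_changer: fixed bench tyre changer: octagonal grey turntable 320 mm across flats (does not turn) on a blue base; column at its far left with an arm overhead. Origin: turntable axis at bench level, z up. The working T-slot runs along body -x (y = 0) from the hub to its open end at the rim. Turntable top 94.5 above the bench. The other slots hold identical jaws and closed keepers, all fixed, under 152 high
- slot_mouth (a point): open end of the working T-slot: middle of the slot floor at the rim, at x = -160, y = 0, z = 75 mm in the tyre changer's frame (axes parallel to it). Channel 38 wide (y) and 12.5 high, under 7 thick lips with a 22 wide opening. The jaw's foot is clear of the slot when the jaw's origin is more than 30 mm outward (-x) of this point
- mount_head: fixed mount head over the inner part of the working slot, on a 28 mm vertical post: black nose plate 56 wide (y). Origin: post axis at the plate's underside, 169.5 above the bench, 19 above the jaw's top. The plate reaches 47 mm outward (-x) of the origin. 136 to 198 above the origin the post is held by a 58 mm square clamp on the overhead arm
- head_edge (a point): middle of the outer (-x) lower edge of the mount head's plate, x = -69 mm in the tyre changer's frame. It stands only 8 to 24 mm inward of the centre of the jaw's lug at the start, so a gripper pointing straight down over the jaw would hit the head: lean the tool outward (gripper body toward the slot's open end) by about 40 degrees until the jaw has been slid some 50 mm outward
- jaw: loose steel clamp jaw in the working slot, 0.4 to 0.65 kg, 75 mm high. Foot 60 long (x) x 34 wide x 10 high on the slot floor, neck 18 wide, carriage 64 x 44 from 22 to 36 up, lug above. Slides by friction only, 2 mm play a side, 2.5 mm up. Origin: centre of the foot's underside; axes as the tyre changer's at the start, -x toward the open end; starts 64 to 80 mm from the turntable axis
- jaw_grip (a point): centre of the jaw's dark upright lug, 13 mm to the -x side of and 55 above the jaw's origin; the lug is 30 long (x) and 36 to 75 mm above the foot's underside; grip its two parallel sides, 24 mm apart along the jaw's y. A small rim hook stands 5 mm out at the top of its -x face; a 10 mm wide sloping web is behind it
- keeper (a joint): hinge (vertical axis) of the keeper, a flat steel strap 82 x 16 x 6 mm on the turntable across the mouth of the working slot. 0 = closed; grows as the free end swings outward off the turntable (clockwise seen from above); stop at 1.9 rad = fully open. Starts at 0 to 0.2. Light friction (under 1 N at the knob); stays where it is left
- keeper_pin (a point): on the axis of the upright round knob (13 mm diameter, 15 at the top) at the keeper's free end, 68 mm from the pivot, 22 mm above the turntable top. The knob stands 7 to 35 mm above the turntable top
- keeper_pivot (a point): on the keeper's pivot axis, 10 mm above the turntable top; fixed at x = -150, y = +38 mm in the tyre changer's frame. At 0 the knob lies from here along the tyre changer's -y, at 1.57 rad along its -x
- tray: fixed steel parts tray 312 x 120 x 27 high with 4 mm walls and floor, three equal bays (about 99 x 112 inside, centres 103 apart) in a row along its x; it stands to the right or the left of the machine. Origin: centre of its underside
- mat: fixed black rubber mat 90 (x) x 100 (y) x 3, on the floor of the one free bay of the tray. Origin: centre of its underside, 5 above the bench, so its top is 8 above the bench; the jaw stands here at the end
- flange_nut: loose steel flange nut, 48 mm across, 22 mm high, in a bay of the tray; bystander. Origin: centre of its underside
- bearing: loose steel ball bearing, 52 mm outside, 15 mm high, in a bay of the tray; bystander. Origin: centre of its underside
- paste_jar: white jar of tyre paste, 84 mm diameter, 85 mm high, on the bench in front of the machine, a little to its left; bystander. Origin: centre of its underside
- tyre_lever: steel tyre lever with rubber grip, about 320 mm long, 14 mm high, lying on the bench at the far right, along x; bystander. Origin: middle of its length, on the bench; x along it
- weight_hammer: hammer about 270 mm long lying on the bench at the far left; bystander. Origin: underside, x along it
- tyre_gauge: dial tyre gauge, 60 mm dial, about 145 mm long, 26 mm high, lying on the bench at the far right; bystander. Origin: underside of the dial
Mind the look-alikes: they are no part of the job. What is shaped like the jaw but green or white is not meant.

How it is judged (in metres and radians):
On the way, in this order (a step that is already met when the one before it is completed fails the run):
1. the keeper strap is swung fully open (past 1.5 rad) (value of joint keeper above 1.5 rad), for 0.1 s.
2. the jaw is slid along the slot and out through its open end, still level with the slot (x of jaw in the frame of tyre_changer below -0.175 m and z of jaw in the frame of tyre_changer between 0.06 and 0.095 m and y of jaw in the frame of tyre_changer between -0.015 and 0.015 m).
At the end, for the whole second after the job is handed in: the jaw stands upright (within 0.1 rad) and at rest on the rubber mat in the free bay of the tray, its origin within 35 mm of the mat's centre along each of the mat's axes, released; the keeper is still open (past 1.4 rad) (x of jaw in the frame of mat between -0.035 and 0.035 m and y of jaw in the frame of mat between -0.035 and 0.035 m and z of jaw in the frame of mat between -0.003 and 0.008 m and angle between jaw's own z axis and vertical below 0.1 rad and linear speed of jaw below 0.02 m/s and value of joint keeper above 1.4 rad); the robot touches nothing.
It fails at once if the mount head is touched by the robot or the jaw (over 3 N) (contact force between anything else and mount_head above 3 N).
It fails at once if the jaw is dropped or slammed down (over 0.45 m/s just above the mat) (x of jaw in the frame of mat between -0.05 and 0.05 m and y of jaw in the frame of mat between -0.05 and 0.05 m and z of jaw in the frame of mat below 0.05 m and linear speed of jaw above 0.45 m/s).
It fails at once if another thing on the bench or in the tray (nut, bearing, jar, lever, hammer, gauge) is moved more than 20 mm (distance of any of flange_nut, bearing, paste_jar, tyre_lever, weight_hammer, tyre_gauge from where it was at the start of the episode above 0.02 m).
It also fails if it takes over 64 s, if anything falls off the work surface, if the arm or the gripper's body presses on something with over 40 N, if the wrist force passes 120 N, or if a joint passes its speed limit or range.

## Working session

There is one attempt and no reset: what is moved stays moved. The work goes in short steps, each a Python script; the robot and the scene stay as the last script left them, time stands still between calls to the robot, and variables do not carry over. Pictures are saved under pics/ and viewed, at most 10 in all, crops included, and the job is handed in when it is done.

```bash
ls; mkdir -p pics; python3 - <<'E'
from station import env,viewer
import cv2,json
for n in("scene","top"):
    cv2.imwrite(f"pics/{n}0.png",viewer.camera(n)); p=viewer.camera_params(n); print({k:(v.tolist() if hasattr(v,'tolist') else v) for k,v in p.items()})
print(viewer.camera_params("wrist"))
s=env.read_state();print(s["time_s"],s["orientation"],s["tool_pos"])
E
```

```text
pics
{'fx': 468.8294382907905, 'fy': 468.8294382907905, 'cx': 316.26497175440574, 'cy': 242.46419409134097, 'dist': [-0.04262815621704975, 0.0, 0.0, 0.0, 0.0], 'pose': [[0.7287736065525682, -0.5428964213494671, 0.4173158349239872, 1044.7205394025061], [0.6846792299466783, 0.5867817301220378, -0.4323211228642561, -471.6846463073779], [-0.010167717147232152, 0.6007917083989506, 0.7993409414305539, 1061.347825024781], [0.0, 0.0, 0.0, 1.0]]}
{'fx': 496.9943746407481, 'fy': 496.9943746407481, 'cx': 321.5570085961981, 'cy': 229.05729438719067, 'dist': [0.03185012190616118, 0.0, 0.0, 0.0, 0.0], 'pose': [[-0.022712737909214235, 0.9930601698637384, -0.11539337314972091, 436.719740118865], [-0.9997360544810032, -0.022959955605796317, -0.0008135166480937676, 38.38883931895805], [-0.0034572977054636487, 0.11534443839554316, 0.99331953953589, 1415.871767798601], [0.0, 0.0, 0.0, 1.0]]}
{'fx': 399.8742228337316, 'fy': 399.8742228337316, 'cx': 321.05258745403245, 'cy': 242.1613644088282, 'dist': array([-0.08102522,  0.        ,  0.        ,  0.        ,  0.        ]), 'tool_from_camera': array([[ 1.41200814e-04,  9.54034704e-01,  2.99696118e-01,
         8.18185702e+01],
       [ 9.99999852e-01,  2.27524438e-05, -5.43575324e-04,
         2.11231357e-01],
       [-5.25408543e-04,  2.99696150e-01, -9.54034560e-01,
        -8.15671148e+01],
       [ 0.00000000e+00,  0.00000000e+00,  0.00000000e+00,
         1.00000000e+00]])}
0.1 [ 9.89007383e-01  1.47864616e-01 -9.84872500e-05 -6.64271859e-04] [ 182.69795752 -597.31410469  301.97959038]
```

View pics/scene0.png

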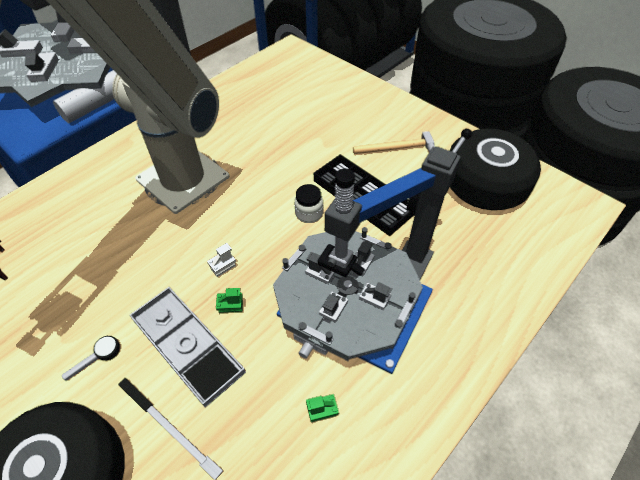

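View pics/top0.png

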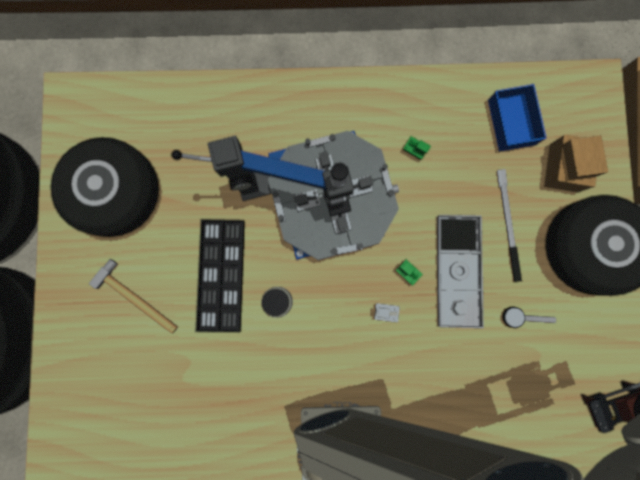

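Top view: the machine is centred near (335,195). The mount head is near (338,205), above the slot that runs toward the robot, with its keeper near (347,250). The tray is at (460,270) and its mat at (459,234). Next I'll take closer crops.

```bash
python3 - <<'E'
import cv2
a=cv2.imread("pics/top0.png")[125:270,255:405]; cv2.imwrite("pics/c1.png",cv2.resize(a,None,fx=4,fy=4,interpolation=cv2.INTER_CUBIC))
a=cv2.imread("pics/scene0.png")[220:370,265:440]; cv2.imwrite("pics/c2.png",cv2.resize(a,None,fx=4,fy=4,interpolation=cv2.INTER_CUBIC))
E
```

```text
(no output)
```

View pics/c1.png

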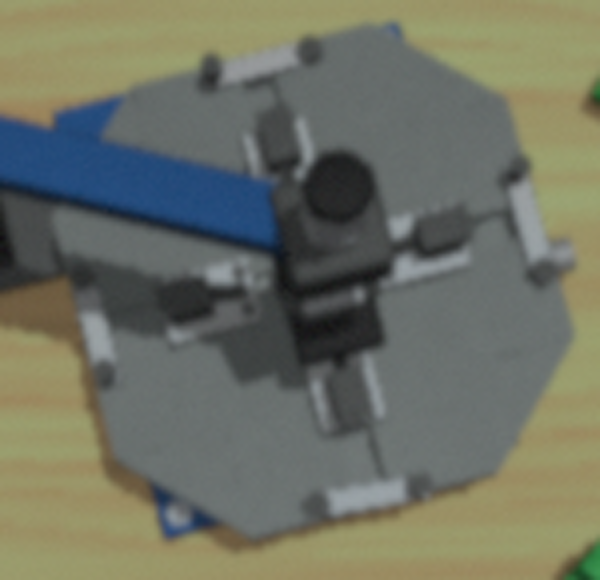

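View pics/c2.png

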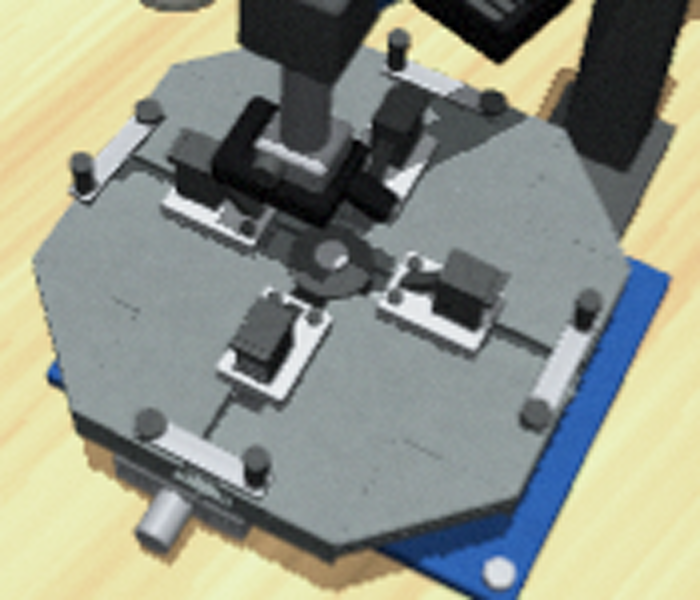

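Possible jaws in the top view are the green ones at (417,147) and (407,271), the white one at (386,312), and the fixed jaws at about (325,160), (365,182) and (303,200). The target is the grey jaw at about (342,223), just outward of the mount head on the robot-side slot. The c1 crop shows its lug at (347,395), the pivot boss at (317,503) and the knob at (418,487). The c2 crop confirms that layout: tall knob at (82,165), boss at (148,110) and lug at (190,150) beside the head. Now I'll fit the pose.

```bash
cat > h.py <<'E'
import numpy as np,cv2
from scipy.optimize import least_squares
from scipy.spatial.transform import Rotation as R
def project(p,P,pose=None):
    T=np.array(p["pose"] if pose is None else pose); q=(np.atleast_2d(P)-T[:3,3])@T[:3,:3]*[1,-1,-1]
    K=np.array([[p["fx"],0,p["cx"]],[0,p["fy"],p["cy"]],[0,0,1]])
    return cv2.projectPoints(q,np.zeros(3),np.zeros(3),K,np.array(p["dist"]))[0].reshape(-1,2)
def ray_z(p,px,z,pose=None):
    T=np.array(p["pose"] if pose is None else pose); K=np.array([[p["fx"],0,p["cx"]],[0,p["fy"],p["cy"]],[0,0,1]])
    n=cv2.undistortPoints(np.array(px,float).reshape(-1,1,2),K,np.array(p["dist"])).reshape(-1,2)
    d=np.c_[n[:,0],-n[:,1],-np.ones(len(n))]@T[:3,:3].T
    return T[:3,3]+d*((z-T[2,3])/d[:,2])[:,None]
def body(m,P): # m=x,y,yaw
    P=np.atleast_2d(P).astype(float); return P@R.from_euler('z',m[2]).as_matrix().T+[m[0],m[1],0]
E
cat > fit.py <<'E'
from h import *
from station import viewer
pt,ps=viewer.camera_params("top"),viewer.camera_params("scene")
v=66.27;zt=94.5;zk=129.5
top=[((-160,v,zt),(250,535)),((-160,-v,zt),(497,468)),((-v,-160,zt),(575,330)),((v,-160,zt),(505,97)),((160,-v,zt),(378,27)),
 ((30,-150,zk),(516,165)),((150,30,zk),(210,68)),((-30,150,zk),(103,372))]
sc=[((-160,v,zt),(170,65)),((-160,-v,zt),(35,260)),((-v,-160,zt),(78,410)),((v,-160,zt),(335,545)),((160,-v,zt),(520,492)),((160,v,zt),(628,265)),
 ((30,-150,zk),(257,453)),((150,30,zk),(588,297)),((-30,150,zk),(398,36))]
Pt=np.array([a for a,_ in top]);ut=np.array([b for _,b in top])/4+[255,125]-.4
Ps=np.array([a for a,_ in sc]);us=np.array([b for _,b in sc])/4+[265,220]-.4
kt=np.array([418,487])/4+[255,125]-.4;ks=np.array([82,160])/4+[265,220]-.4
def pin(q,z=zk): return [-150-68*np.sin(q),38-68*np.cos(q),z]
def f(m,w=0):
    r=np.r_[project(pt,body(m,Pt))-ut,project(ps,body(m,Ps))-us,project(pt,body(m,pin(m[3])))-kt,project(ps,body(m,pin(m[3])))-ks]
    return r if w else r.ravel()
s=least_squares(f,[600,30,.2,.1],loss="soft_l1")
print("machine",s.x.round(3));print(f(s.x,1).round(1).tolist())
m=s.x[:3]
R180=R.from_euler('z',m[2]).as_matrix()
def inb(w): return (w-[m[0],m[1],0])@R180
print("lug top (c1 corners) body:",inb(ray_z(pt,np.array([[330,365],[366,362],[334,425],[370,420]])/4+[255,125]-.4,150)).round(1).tolist())
print("c2:",inb(ray_z(ps,np.array([[165,160],[185,130],[215,150]])/4+[265,220]-.4,150)).round(1).tolist())
im=cv2.imread("pics/top0.png");g=im[205:262,430:490].max(2);mk=(g<60).astype(np.uint8)
n,l,st,c=cv2.connectedComponentsWithStats(mk);i=1+st[1:,4].argmax()
(cx,cy),wh,a=cv2.minAreaRect(np.argwhere(l==i)[:,::-1].astype(np.float32));print("mat px",cx+430,cy+205,wh,a)
bx=cv2.boxPoints(((cx+430,cy+205),wh,a));w=ray_z(pt,bx,8);print(w.round(1).tolist(),w.mean(0))
E
python3 fit.py; python3 - <<'E'
import cv2
a=cv2.imread("pics/top0.png")[205:335,425:500]; cv2.imwrite("pics/c3.png",cv2.resize(a,None,fx=4,fy=4,interpolation=cv2.INTER_CUBIC))
E
```

```text
machine [6.83477e+02 8.29300e+00 2.40000e-01 9.20000e-02]
[[6.9, -0.2], [-6.8, 3.6], [-2.1, -4.5], [1.9, 7.3], [-8.7, 1.2], [0.8, 0.8], [-0.2, -0.4], [-0.2, 0.0], [-3.0, 4.6], [3.4, -6.4], [5.3, 3.3], [-7.5, -3.9], [2.8, -5.8], [-1.9, 6.4], [-0.1, 1.1], [0.6, 0.6], [0.4, 0.3], [0.3, -0.0], [-0.1, 0.3]]
lug top (c1 corners) body: [[-66.8, 6.4, 150.0], [-71.0, -16.4, 150.0], [-104.9, 14.2, 150.0], [-107.8, -9.0, 150.0]]
c2: [[-104.8, -16.4, 150.0], [-105.3, 8.3, 150.0], [-82.5, 4.3, 150.0]]
mat px 458.5 234.0 (30.0, 33.0) 90.0
[[621.2, -304.4, 8.0], [619.0, -397.8, 8.0], [533.5, -392.8, 8.0], [535.6, -300.0, 8.0]] [ 577.31436975 -348.76613989    8.        ]
```

View pics/c3.png

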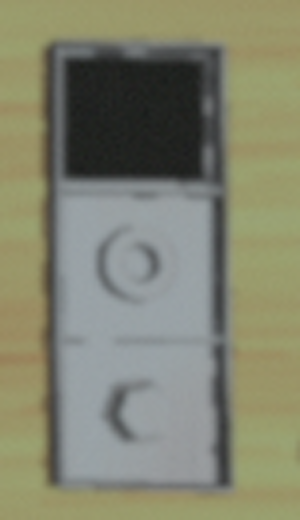

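c3 shows the mat in the far bay, clear of the bearing and nut in the other two. The knob residuals are under 1 px, but the octagon corners are off symmetrically because its flats are longer than those of a regular octagon. I'll free that parameter, then push the keeper open with closed fingers, starting from inside the knob.

```bash
cat >> h.py <<'E'
def tool(yaw,lean):
    s,c=np.sin(lean),np.cos(lean); z=np.array([s,0,-c]);x=np.array([c,0,s])
    return R.from_euler('z',yaw)*R.from_matrix(np.c_[x,np.cross(z,x),z])
def tcp(pt,rot,ahead): return np.array(pt)-ahead*rot.as_matrix()[:,2]
E
sed -i 's/^def f(m,w=0):/def f(m,w=0):\n    for A in(Pt,Ps):\n        o=A[:,2]==zt; B=A[o]; sm=abs(B[:,:2])<120; B[:,:2][sm]=(np.sign(B[:,:2])*m[4])[sm]; A[o]=B/; s/\.2,\.1\]/.2,.1,80.]/' fit.py
sed -i '/^print("lug/,$d' fit.py; echo 'np.save("m.npy",s.x)' >> fit.py; python3 fit.py && cat > keep.py <<'E'
from h import *
from station import env,set_gripper
m=np.load("m.npy");q0=m[3];rot=tool(m[2],np.radians(20));Q=rot.as_quat();A=env.tips_ahead
def arc(q,z=108): return np.array([-150-68*np.sin(q),38-68*np.cos(q),z])
def T(p): return tcp(body(m,p)[0],rot,A)
start=arc(q0)+[32,-4,0]
print(env.read_state()["time_s"])
set_gripper(0)
env.reach(T(start+[0,0,110]),Q)
print(env.move_l(T(start),rate=120,f_stop=8))
for q in np.r_[arc and np.arange(q0-.15,1.4,.2),1.45]:
    if env.move_l(T(arc(q)),rate=90,f_stop=15): print("stop",q);break
s=env.read_state();print(s["time_s"],s["force"],s["tool_pos"])
env.move_l(T(arc(1.40)),rate=60)
env.move_l(T(arc(1.40)+[0,0,120]),rate=150)
E
python3 - <<'E'
import sys;sys.path.insert(0,'.')
from h import *
from station import env
m=np.load("m.npy");rot=tool(m[2],np.radians(20))
for p in([-124,-35,108],[-124,-35,218],[-217,30,108]): print(env.ik(tcp(body(m,p)[0],rot,80),rot.as_quat()))
rot=tool(m[2],np.radians(40));print(env.ik(tcp(body(m,[-86,0,130])[0],rot,61),rot.as_quat()))
print(env.ik(tcp(body(m,[-215,0,130])[0],rot,61),rot.as_quat()))
for y in(0,m[2],-.5):rot=tool(y,np.radians(40));print(env.ik(tcp([577-13,-349,63],rot,61),rot.as_quat()))
E
```

```text
machine [ 683.736    8.529    6.529 -131.848   84.161]
[[0.7, 1.5], [-0.1, 1.5], [-0.3, 1.4], [-0.2, 0.7], [-2.8, -0.6], [0.6, 0.4], [-0.6, -0.3], [-0.1, 0.2], [0.3, -0.0], [-0.5, -0.6], [-0.9, 0.2], [0.4, -0.2], [0.0, 0.4], [1.0, 0.4], [0.5, 1.2], [0.8, 0.3], [0.2, 0.2], [0.6, -0.1], [-0.3, 0.5]]
[-0.19654132  0.42544083  2.03843258  0.39760272  0.38747618  0.78149407]
[-0.19654132  0.23734276  1.97054384  0.25064362  0.63091841  0.94847281]
[-0.14454835  0.30598109  2.26722137  0.49793178  0.27576324  0.72020818]
[-0.16512705  0.47074571  2.16428168  2.08124826  0.29848439 -0.85186372]
[-0.33313228  0.38483849  2.40243419  2.1677941   0.43900908 -1.10806013]
[-0.76977455  0.6804586   1.97192234  1.67643982  0.46662103 -0.75684524]
[-0.82200804  0.70606203  1.89270182  1.3434831   0.61621088 -0.67139904]
[-0.60028299  0.6567039   2.05238642  2.89858538  0.27073769 -1.41324194]
```

The fit is sub-pixel: yaw 0.246, keeper 0.099 once unwrapped. Opening the keeper now.

```bash
python3 - <<'E'
import numpy as np
m=np.load("m.npy");m[2:4]=(m[2:4]+np.pi)%(2*np.pi)-np.pi;print(m);np.save("m.npy",m)
E
sed -i 's/arc and //' keep.py; python3 keep.py; python3 - <<'E'
from station import env,viewer
import cv2,numpy as np
s=env.read_state();np.savez("w1.npz",p=s["tool_pos"],q=s["orientation"])
w=viewer.camera("wrist");a=cv2.resize(viewer.camera("scene")[210:350,260:420],None,fx=3,fy=3,interpolation=cv2.INTER_CUBIC)
cv2.imwrite("pics/w1.png",w);cv2.imwrite("pics/s1.png",a);print(env.read_state()["time_s"],s["qpos"])
E
```

```text
[6.83735957e+02 8.52898069e+00 2.45489870e-01 9.85945445e-02
 8.41608794e+01]
0.1
False
7.6167 [ 0.3649748   0.20772715 -0.08874961] [438.98751765 -22.01892453 183.16586688]
8.9167 [-0.1535556   0.05092157  2.17392977  0.2348638   0.60763395  0.99955478]
```

View pics/w1.png

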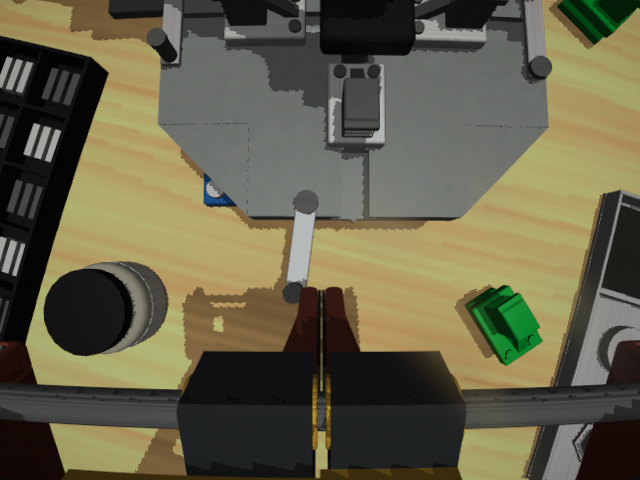

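The keeper is open: pivot at (306,201), knob at (293,292), pointing out past 1.57 rad. The jaw carriage shows corners near (328,63), (384,65), (328,140) and (386,140), and the lug top spans roughly (345,78)–(380,130). Next I'll compute the knob angle and the jaw x.

```bash
python3 - <<'E'
from h import *
from station import viewer
m=np.load("m.npy");p=viewer.camera_params("wrist");w=np.load("w1.npz")
T=np.eye(4);T[:3,:3]=R.from_quat(w["q"]).as_matrix();T[:3,3]=w["p"];T=T@p["tool_from_camera"]
B=lambda px,z:((ray_z(p,px,z,T)-[m[0],m[1],0])@R.from_euler('z',m[2]).as_matrix()).round(1).tolist()
print("pivot",B([[306,201]],110),"knob",B([[293,292]],129.5))
print("carr",B([[328,63],[384,65],[328,139],[386,139],[357,146]],111))
print("lug",B([[345,78],[378,78],[343,128],[381,128]],150))
print("rim",B([[249,217],[461,217],[548,126],[159,124]],94.5))
for jx in(-66,-72,-78): print(jx,project(p,body(m,[[jx-32,22,111],[jx-32,-22,111],[jx-28,12,150],[jx-28,-12,150],[jx+2,12,150],[jx-33,0,150]]),T).round(0).tolist())
E
python3 -c "
import cv2
a=cv2.imread('pics/w1.png')[40:160,300:420];cv2.imwrite('pics/c4.png',cv2.resize(a,None,fx=5,fy=5,interpolation=cv2.INTER_CUBIC))"
```

```text
pivot [[-152.3, 37.6, 110.0]] knob [[-218.5, 45.8, 129.5]]
carr [[-45.2, 21.0, 111.0], [-46.5, -22.1, 111.0], [-105.3, 21.1, 111.0], [-105.1, -22.7, 111.0], [-110.6, -0.7, 111.0]]
lug [[-75.5, 10.4, 150.0], [-75.3, -11.6, 150.0], [-109.8, 11.9, 150.0], [-109.7, -13.1, 150.0]]
rim [[-162.6, 83.1, 94.5], [-162.4, -84.7, 94.5], [-86.8, -160.2, 94.5], [-86.6, 157.7, 94.5]]
-66 [[327.0, 130.0], [385.0, 130.0], [343.0, 105.0], [379.0, 105.0], [343.0, 62.0], [361.0, 112.0]]
-72 [[327.0, 137.0], [385.0, 138.0], [343.0, 114.0], [379.0, 114.0], [343.0, 70.0], [361.0, 121.0]]
-78 [[327.0, 145.0], [385.0, 145.0], [343.0, 122.0], [379.0, 123.0], [343.0, 79.0], [361.0, 130.0]]
```

View pics/c4.png

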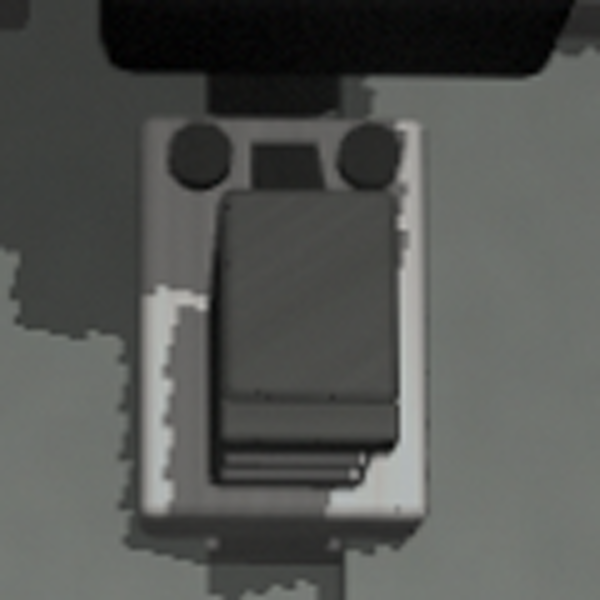

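The carriage's front edge at c4 y≈517 gives jaw x ≈ −75.5 after the rim bias correction, centred in y. The knob angle is about 1.69 rad. I'll check IK continuity along the approach, slide and carry.

```bash
python3 - <<'E'
from h import *
from station import env
m=np.load("m.npy")
for L in(35,40,45):
    rot=tool(m[2],np.radians(L));d=rot.as_matrix()[:,2]
    for n,p,b in[("pre",-89,110),("a",-89,70),("b",-89,30),("g",-89,0),("s",-125,0),("s",-160,0),("s",-190,0),("o",-215,0)]:
        j=env.ik(tcp(body(m,[p,0,136])[0],rot,61+b),rot.as_quat());print(L,n,None if j is None else j.round(2))
    j=env.ik(tcp(body(m,[-215,0,256])[0],rot,61),rot.as_quat());print("lift",None if j is None else j.round(2))
    for y in(0,-.3):
      for z in(189,69):
        rot=tool(y,np.radians(L));j=env.ik(tcp([577-13*np.cos(y),-350-13*np.sin(y),z],rot,61),rot.as_quat());print("tray",y,z,None if j is None else j.round(2))
E
```

```text
35 pre [-0.21  0.18  2.2   0.9   0.33  0.31]
35 a [-0.19  0.27  2.18  1.11  0.27  0.12]
35 b [-0.17  0.37  2.15  1.35  0.24 -0.12]
35 g [-0.15  0.44  2.13  1.55  0.22 -0.31]
35 s [-0.18  0.41  2.2   1.68  0.24 -0.47]
35 s [-0.22  0.38  2.26  1.77  0.27 -0.6 ]
35 s [-0.26  0.35  2.32  1.83  0.29 -0.69]
35 o [-0.3   0.33  2.36  1.85  0.31 -0.76]
lift [-0.3   0.03  2.27  0.81  0.42  0.35]
tray 0 189 [-0.74  0.44  1.91  0.93  0.5   0.05]
tray 0 69 [-0.74  0.65  1.94  1.39  0.41 -0.45]
tray -0.3 189 [-0.66  0.4   1.97  0.83  0.27  0.46]
tray -0.3 69 [-0.66  0.63  2.    1.89  0.21 -0.62]
40 pre [-0.25  0.19  2.26  1.4   0.31 -0.21]
40 a [-0.22  0.29  2.23  1.66  0.29 -0.45]
40 b [-0.19  0.39  2.2   1.89  0.29 -0.68]
40 g [-0.17  0.45  2.17  2.04  0.29 -0.81]
40 s [-0.21  0.43  2.24  2.1   0.33 -0.9 ]
40 s [-0.25  0.4   2.3   2.12  0.37 -0.98]
40 s [-0.29  0.38  2.36  2.13  0.4  -1.03]
40 o [-0.33  0.37  2.4   2.13  0.43 -1.07]
lift [-0.33  0.03  2.32  1.13  0.4   0.01]
tray 0 189 [-0.77  0.45  1.95  1.19  0.5  -0.21]
tray 0 69 [-0.77  0.67  1.97  1.65  0.47 -0.73]
tray -0.3 189 [-0.67  0.41  2.02  1.36  0.24 -0.08]
tray -0.3 69 [-0.67  0.65  2.04  2.29  0.31 -1.03]
45 pre [-0.28  0.22  2.32  1.84  0.38 -0.69]
45 a [-0.24  0.32  2.29  2.05  0.38 -0.87]
45 b [-0.21  0.41  2.24  2.21  0.4  -1.02]
45 g [-0.19  0.48  2.21  2.31  0.41 -1.1 ]
45 s [-0.23  0.46  2.28  2.32  0.45 -1.15]
45 s [-0.27  0.44  2.34  2.31  0.5  -1.19]
45 s [-0.32  0.42  2.39  2.3   0.53 -1.23]
45 o [-0.37  0.41  2.44  2.28  0.57 -1.26]
lift [-0.37  0.05  2.37  1.47  0.42 -0.36]
tray 0 189 [-0.8   0.46  1.99  1.43  0.54 -0.46]
tray 0 69 [-0.8   0.69  2.    1.84  0.55 -0.94]
tray -0.3 189 [-0.68  0.42  2.06  1.89  0.28 -0.61]
tray -0.3 69 [-0.68  0.67  2.07  2.47  0.44 -1.23]
```

IK is smooth at 40°. Next: grasp, slide, lift slightly, and look.

```bash
cat > grab.py <<'E'
from h import *
from station import env,set_gripper,viewer
m=np.load("m.npy");rot=tool(m[2],np.radians(40));Q=rot.as_quat()
T=lambda x,z,b=0,y=-.4:tcp(body(m,[x,y,z])[0],rot,61+b)
def rep(n): s=env.read_state();print(n,round(s["time_s"],2),s["force"].round(1),round(s["width"],1),round(s["grip_force"],1))
env.reach(T(-89,136,110),Q); set_gripper(50)
print(env.move_l(T(-89,136),rate=80,f_stop=8)); rep("at")
set_gripper(0); rep("grip")
for x in(-125,-160,-190,-212):
    print(env.move_l(T(x,136.5),rate=60,f_stop=40)); rep(x)
    if env.read_state()["width"]<20: break
cv2.imwrite("pics/s2.png",cv2.resize(viewer.camera("scene")[190:370,230:450],None,fx=3,fy=3,interpolation=cv2.INTER_CUBIC))
E
python3 grab.py
```

```text
False
at 12.45 [ 0.  0. -0.] 50.3 0.0
grip 12.97 [-1.4 -0.5  2.1] 23.9 30.0
False
-125 13.72 [-1.3 -0.8 -2.9] 23.9 30.0
False
-160 14.46 [ 0.3 -0.3 -6.1] 23.8 30.0
False
-190 15.11 [-0.6 -0.4 -5.2] 23.9 30.0
False
-212 15.62 [ 0.6  0.3 -4.6] 23.6 30.0
```

View pics/s2.png

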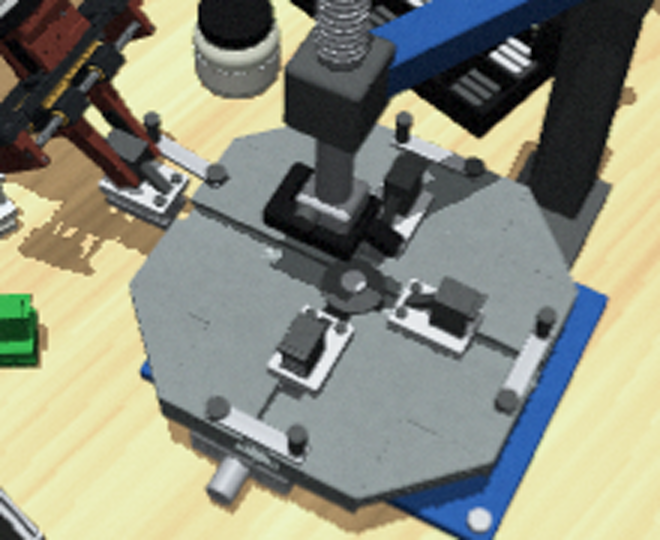

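The jaw hangs free outside the rim at s2 (145,185), just inside the open keeper, gripped and level. Lift, carry, and set down with force contact.

```bash
cat > place.py <<'E'
from h import *
from station import env,set_gripper,viewer
m=np.load("m.npy");rot=tool(m[2],np.radians(40))
T=lambda x,z:tcp(body(m,[x,-.4,z])[0],rot,61)
r2=tool(0,np.radians(40));P=lambda z,b=0:tcp([577-13.5,-350,z],r2,61+b)
def rep(n): s=env.read_state();print(n,round(s["time_s"],2),s["force"].round(1),round(s["width"],1),s["tool_pos"].round(1))
env.move_l(T(-225,136.5),rate=60)
env.move_l(T(-225,230),rate=100); rep("up")
env.reach(P(190),r2.as_quat()); rep("over")
env.move_l(P(85),rate=80); rep("low")
cv2.imwrite("pics/s3.png",cv2.resize(viewer.camera("scene")[260:430,110:330],None,fx=3,fy=3,interpolation=cv2.INTER_CUBIC))
print(env.move_l(P(64),rate=15,f_stop=3)); rep("down"); print("want z",P(69)[2])
E
python3 place.py
```

```text
up 17.12 [ 0.2 -0.7 -4.3] 24.1 [427.3 -55.9 276.4]
over 18.35 [-0.6 -1.  -4.4] 24.0 [ 524.  -348.6  236.5]
low 19.82 [ 0.1  1.1 -4.6] 23.6 [ 524.5 -350.2  132.2]
True
down 20.86 [-1.6 -0.7  4.5] 24.0 [ 524.2 -349.9  115.9]
want z 115.72871103025767
```

View pics/s3.png

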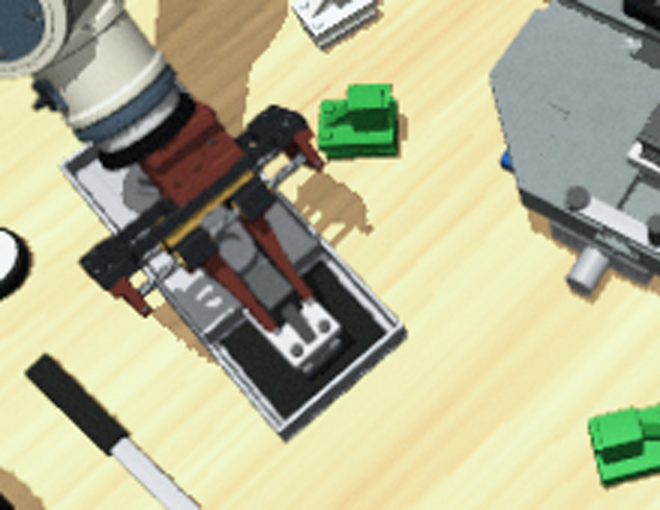

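The jaw is centred over the mat, and contact came at the expected height. Release, back out along the tool axis, and check.

```bash
python3 - <<'E'
from h import *
from station import env,set_gripper,viewer
r2=tool(0,np.radians(40))
set_gripper(45); env.hold(.3)
p=env.read_state()["tool_pos"]; env.move_l(p-110*r2.as_matrix()[:,2],rate=80)
p=env.read_state()["tool_pos"]; env.move_l(p+[-60,0,80],rate=120); env.hold(.5)
s=env.read_state();print(s["time_s"],s["force"],s["width"])
cv2.imwrite("pics/s4.png",cv2.resize(viewer.camera("scene")[210:410,120:400],None,fx=2.8,fy=2.8,interpolation=cv2.INTER_CUBIC))
E
```

```text
24.7083 [ 0.24632214 -0.26522532  0.37690377] 45.069426941324444
```

View pics/s4.png

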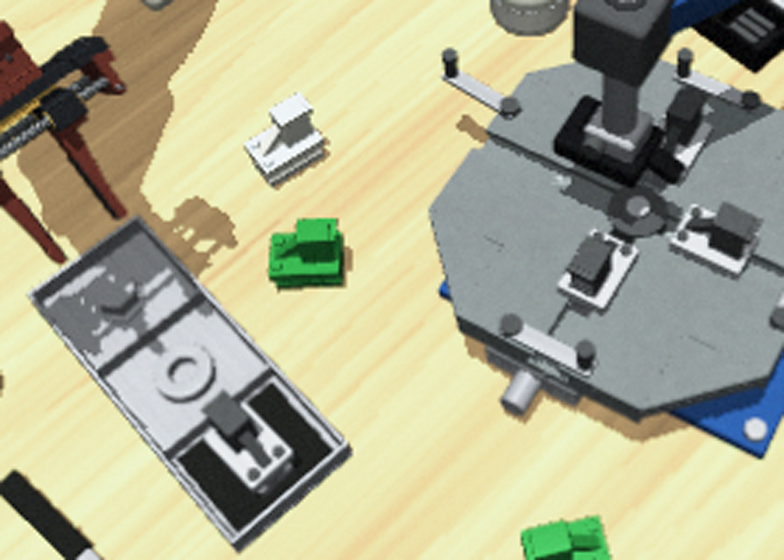

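The jaw stands upright on the mat at s4 (250,450), with the mat centre at about (259,460). The keeper is still open at (450,65), and the bystanders haven't moved.

```bash
python3 -c "
from station import workorder;print(workorder.sign_off())"
```

```text
the job is handed in; nothing more can be done
None
```

The job is handed in: the keeper is open at about 1.7 rad, and the jaw was slid out through the slot mouth, set down gently, and stands upright near the mat's centre; sign-off returned no verdict.

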